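# Roll the tin up its lane past the check tongue

## Task

On the cellar table stand two sloping tin lanes. In one of them a tin still lies down at the front lip: with the fingertips, push it rolling up the slope, over the sprung check tongue and right up to the back stop, so that the tongue springs up behind it and it cannot roll back when you let go. Push it along steadily without forcing it, do not throw, grip or lift it, and leave the stored tin in the other lane and the jars, bottles and other things on the table as they are.

Things in the scene. Friction and masses are not known exactly. Their poses are not given: they have to be found in the camera images.
- tin: the steel tin to be rolled, with a blank paper band: a cylinder, 73 mm diameter, 110 mm long, 0.3 to 0.6 kg, lying across its lane against the front lip. Origin at its centre, half-way along its axis; its y axis is the cylinder's axis, x and z turn as it rolls. Its centre rides 36.5 mm off the lane's floor; its top is 73 mm off the floor.
- lane_open_bed: sloping floor of the lane in which the tin is to be rolled: a fixed wooden gutter, tilted 7 degrees. Origin on the floor surface, mid-width, at the front lip's inner face, 32 mm above the table; x points up the slope away from the robot, y left across it, z square off the floor. Two floor slats with a 48 mm gap between; side boards 12 mm thick, 36 mm high off the floor, 116 mm apart inside.
- lane_open_lip (a point): middle of the top of that lane's front lip, which is 12 mm thick and 12 mm high off the floor; bed x = -6 mm. The tin starts with its centre at bed x = 28 mm, so that at mid-height its side overhangs the lip's inner face by about 9 mm and a fingertip outside or above the lip can reach it.
- lane_open_stop (a point): point on the face of that lane's back stop (bed x = 219.5 mm), mid-width, 36.5 mm off the floor: where the tin's side touches when it is home, its centre then at bed x = 183 mm. The stop is 56 mm high off the floor. Let go, the tin leans back on the raised tongue at bed x = 177 mm (6 mm of play).
- lane_open_tongue (a joint): check tongue of that lane, a steel plate 30 mm wide, 41 mm long in the floor's gap, hinged at bed x = 114 mm, 8 mm under the floor. 0 = sprung up (free end at bed x = 144 mm, 20 mm above the floor, leaning uphill), 0.6 rad = flush. A light spring (0.5 N at the end) lifts it; it gives way to a tin going uphill and locks behind it. A fingertip under 22 mm off the floor is in its way.
- stored_tin: a like tin already stored behind the tongue of the other lane; origin at its centre. To be left alone.
- lane_full_bed: the sloping floor of the other lane, which is just like the first (same sizes, same origin and axes); a tin is already stored in it
- spare_tin: bystander: a like tin standing upright on the table, 73 mm diameter, 110 mm high; origin at its centre, 55 mm up
- plum_jar: bystander: glass preserving jar with clip lid, 90 mm diameter, 115 mm high; origin under its middle
- low_jar: bystander: low glass preserving jar, 68 mm diameter, 65 mm high, standing between the two lanes; origin under its middle
- bottle: bystander: brown swing-top bottle, 66 mm diameter, 240 mm high; origin under its middle
- small_bottle: bystander: green swing-top bottle, 58 mm diameter, 190 mm high; origin under its middle
- funnel: bystander: steel jar funnel lying mouth down, 94 mm diameter, 48 mm high; origin under its middle
- seal_ring: bystander: rubber jar seal lying flat, 94 mm diameter, 6 mm thick; origin under its middle
There are look-alikes about, which are no part of the job. What is shaped like the tin but yellow is not meant.

How it is judged:
By the outcome, as a careful person would: the job done as asked, in the order asked, and still so for the second after the job is handed in, with the robot touching nothing.
It also fails if it takes over 32 s, if anything falls off the work surface, if the arm or the gripper's body presses on something with over 40 N, if the wrist force passes 120 N, or if a joint passes its speed limit or range.

## Robot

A 6-joint arm with a two-finger parallel gripper is mounted at the origin on the work surface. World frame = base frame: x ahead of the robot, y to its left, z up, the work surface at z = 0. Lengths are in m, angles in degrees, forces in N, time in s.
With the tool pointing down it reaches from about 0.3 to 0.75 m from the base axis. Payload 8.5 kg.
Tool frame: the origin (TCP) lies between the finger pads; the fingertips stand 17 mm ahead of it and the grasp point (between the pads) lies 2 mm behind it; z points along the fingers, y is the direction in which the jaws open and shut (so a half turn about z gives the same grasp; the last joint's range is limited). The gripper opens to 85 mm and grips with 20 to 120 N. Pads are 22 mm wide; open, the fingers measure 114 mm over their backs; the gripper's body (76 mm by 85 mm) begins 54 mm behind the grasp point. The pads swing forward as they close: fully open they stand 13 mm farther back than shut.
Start: joints at [-83.554, 21.807, 74.336, -0, 83.858, -12.336], TCP at [0.177, -0.521, 0.248] pointing down, gripper open.
Joint ranges: [-178.18, 178.18], [-50.72, 133.34], [12.68, 142.11], [-81.47, 261.47], [9.98, 163.14], [-165.26, 165.26]. Speed limits (degrees/s): [136.94, 136.94, 180, 180, 180, 180].

## Interface

Orientations are given as a 3x3 rotation matrix whose columns are the frame's x, y, z axes.
In Python, from rig import readout, eyes, env gives the robot as it stands.
- The arm moves only by the tool arm_command, never from a script. Its argument "rows" is text: rows parted by semicolons, each of 7 numbers parted by spaces: the closure, from 0 (fully open) to 1 (shut), then the shift along the tool's x, y, z in mm, then the turn, a rotation vector about the tool's x, y, z in degrees. In form: grip dx dy dz rx ry rz; .... A call has 1 to 5 rows; each row shifts and turns the commanded pose from where the row before left it, along the tool's axes as they then stand; what a row does not reach is not made up. A row lasts 1/12 s, in which the tool goes at most 41.7 mm and 7.16 degrees, less where a joint would pass 70% of its speed; a pose out of reach is approached as far as the arm can. A call with a gripper value outside its range is refused whole. The fingers move at their own pace and stop on an object; "squeeze" is the grip in N (left out, the last holds). Time passes only in rows, so rows that do not move let the fingers close. It gives the time, the measured TCP pose, the force and the opening at its end, in the units of the state.
- readout.observe(): the state, without advancing time (a new reading comes with each control period).
- eyes.get_image(name): name is "side" or "top"; returns the picture (480x640x3 uint8, red, green, blue); there is no depth.
- eyes.camera_model(name): a dict with "mtx" (3x3 intrinsics, pixels), "view" (4x4, takes a point from world to camera coordinates). Camera axes: x right, y up, looking along -z (the intrinsics and any distortion apply to the point x, -y, -z); pixel columns grow to the right and rows downward; lengths in m; the calibration is good to about 2 mm. A picture is of the moment at which its call begins. camera_model takes no time and is no camera call.
- env.close_job(): hands the job in, once; it reports no verdict.
The state is a dict: "time_s": time; "q": joint angles; "qvel": joint speeds; "joint_efforts": joint torques, N m; "position": TCP position; "tool_rot": TCP orientation; "ft_force": force on the tool from outside, world axes, zero at the start; "wrist_torque": the same for the moment, N m; "grip_width": finger opening in m.
Only numpy, scipy, OpenCV 4.12 (cv2) and the standard library are available. Lean on these libraries where they do the work, as an engineer would, in place of code of your own. Each camera call takes 0.05 s, during which the arm holds its last target. There are 200 camera calls.

## Working session

There is one attempt and no reset: what is moved stays moved. The work goes in short steps, Python scripts to look and compute and a tool call to move; the robot and the scene stay as the last step left them, time stands still between calls to the robot, and variables do not carry over. Pictures are saved under pics/ and viewed, about 8 in all and at most 12, crops included, and the job is handed in when it is done.

Besides the shell and the picture viewer there is one more tool, called after "Call:" as a command line: name --argument value ..., lists and objects as JSON in quotes. arm_command: Moves the arm, as the interface text tells. Its arguments: {"type":"object","properties":{"rows":{"type":"string"},"squeeze":{"type":"number"}},"required":["rows"]}

```bash
ls; mkdir -p pics; python3 - <<'E'
from rig import readout, eyes, env
import cv2
for n in("top","side"):
    cv2.imwrite(f"pics/{n}0.png",eyes.get_image(n)[:,:,::-1]); m=eyes.camera_model(n); print(n,m)
s=readout.observe(); print(s)
E
```

```text
pics
top {'mtx': array([[487.51550632,   0.        , 316.13411973],
       [  0.        , 487.51550632, 233.54027513],
       [  0.        ,   0.        ,   1.        ]]), 'view': array([[-0.02258039, -0.99973625, -0.00418927,  0.00136071],
       [ 0.99321626, -0.02291084,  0.1140024 , -0.49773955],
       [-0.11406831, -0.00158663,  0.99347164, -1.27914155],
       [ 0.        ,  0.        ,  0.        ,  1.        ]])}
side {'mtx': array([[577.69323957,   0.        , 327.30599009],
       [  0.        , 577.69323957, 234.58536904],
       [  0.        ,   0.        ,   1.        ]]), 'view': array([[-0.99344338, -0.1142199 , -0.00490569,  0.48746085],
       [ 0.08386856, -0.75727627,  0.64768721, -0.08825125],
       [-0.07769373,  0.64302914,  0.76189055, -1.34358585],
       [ 0.        ,  0.        ,  0.        ,  1.        ]])}
{'time_s': 0.1, 'q': array([-8.35555942e+01,  2.18371480e+01,  7.43784713e+01, -9.44744288e-04,
        8.38588876e+01, -1.23376007e+01]), 'qvel': array([-0.04790409, -0.02133945, -0.14851478, -0.01176003,  0.01786032,
       -0.0264196 ]), 'joint_efforts': array([ 2.62169495e-03, -4.49222660e+01, -2.31658977e+01, -2.64332812e-04,
        3.63072286e-03, -1.28898688e-05]), 'position': array([ 0.17703255, -0.52047698,  0.24778476]), 'tool_rot': array([[ 9.46749869e-01,  3.21969965e-01, -1.62245383e-04],
       [ 3.21969899e-01, -9.46749026e-01,  1.29033394e-03],
       [ 2.61843117e-04, -1.27386162e-03, -9.99999154e-01]]), 'ft_force': array([-0.38054222, -0.4407424 ,  0.06545861]), 'wrist_torque': array([0.00913286, 0.01274554, 0.03761666]), 'grip_width': 0.08542617408751317}
```

View pics/top0.png

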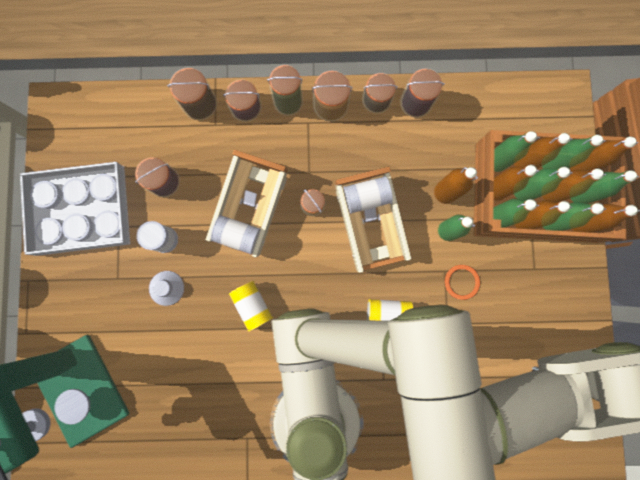

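View pics/side0.png

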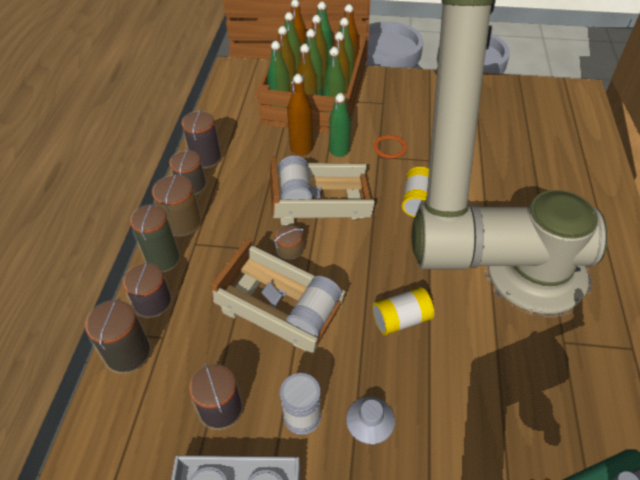

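The open lane is at left in the top view, with its tin at about (234,235) by the lip. The full lane is at right, its tin at the back (370,193). A yellow look-alike lies in front of the open lane at (250,306). Next I'll look closer at the open lane.

```bash
python3 - <<'E'
import cv2
a=cv2.imread("pics/top0.png")[145:265,195:305]; b=cv2.imread("pics/side0.png")[235:355,205:355]
cv2.imwrite("pics/c1.png",cv2.resize(a,None,fx=5,fy=5,interpolation=cv2.INTER_CUBIC))
cv2.imwrite("pics/c2.png",cv2.resize(b,None,fx=5,fy=5,interpolation=cv2.INTER_CUBIC))
E
```

```text
(no output)
```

View pics/c1.png

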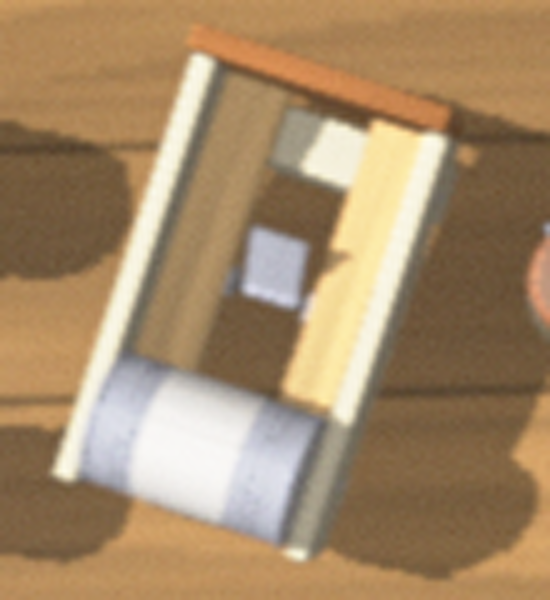

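View pics/c2.png

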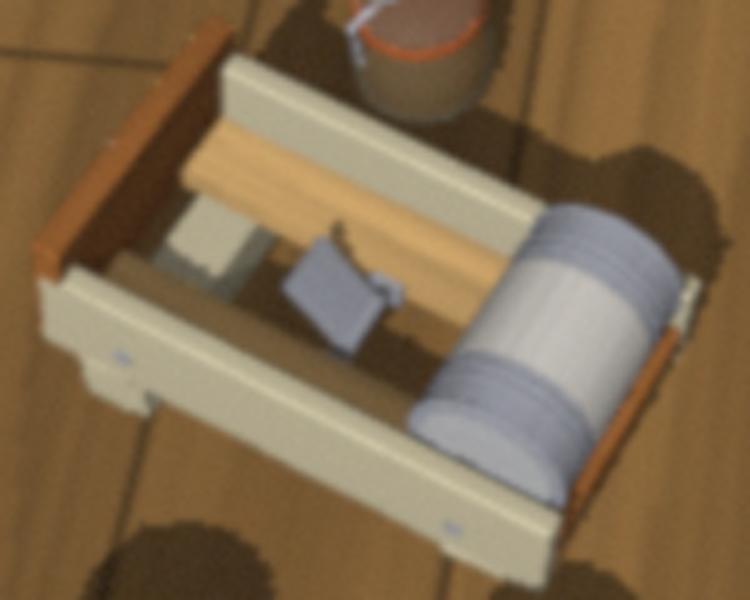

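```bash
cat >h.py <<'E'
import numpy as np
from scipy.spatial.transform import Rotation as R
from scipy.optimize import least_squares
from rig import readout, eyes, env
def proj(n,P):
    m=eyes.camera_model(n); c=(m["view"]@np.append(P,1))[:3]*[1,-1,-1]
    p=m["mtx"]@c; return p[:2]/p[2]
def bed(p):
    return R.from_euler("ZY",[p[2],-7],degrees=True).as_matrix(), np.array([p[0],p[1],.032])
E
python3 - <<'E'
from h import *
T=lambda u,v:(u/5+195,v/5+145); S=lambda u,v:(u/5+205,v/5+235)
ob=[("top",T(65,476),(-12,64,36)),("top",T(299,553),(-12,-64,36)),("top",T(203,55),(219.5,64,36)),("top",T(435,135),(219.5,-64,36)),
("side",S(557,515),(-12,64,36)),("side",S(75,272),(219.5,64,36)),("side",S(693,280),(-12,-64,36)),("side",S(235,58),(219.5,-64,36))]
def f(p):
    A,o=bed(p); return np.concatenate([proj(n,o+A@np.array(b)/1e3)-u for n,u,b in ob])
r=least_squares(f,[.4,.15,-15]); print(r.x,f(r.x).round(1).reshape(-1,2).tolist())
A,o=bed(r.x); print(A.round(3))
for b in [(28,0,36.5),(-6,0,12),(183,0,36.5),(219.5,0,36.5)]: print(b,(o+A@np.array(b)/1e3).round(4))
# check: tin outline, top-line
print([proj("top",o+A@np.array(b)/1e3).round(0) for b in [(28,55,73),(28,-55,73)]])
# objects on table (z=0 or given)
def back(n,u,z):
    g=lambda q: proj(n,np.array([q[0],q[1],z]))-u
    return least_squares(g,[.5,0]).x.round(3)
print("yellow",back("top",(250,306),.0365),back("top",(390,309),.0365),"low",back("top",(313,200),.065))
E
```

```text
[  0.47380735   0.20432224 -19.88995575] [[0.6, 0.8], [0.2, 1.0], [0.9, 0.4], [1.1, -0.3], [0.5, 1.2], [-1.6, -0.1], [0.7, 0.9], [-1.5, -0.0]]
[[ 0.933  0.34  -0.115]
 [-0.338  0.94   0.041]
 [ 0.122  0.     0.993]]
(28, 0, 36.5) [0.4958 0.1964 0.0716]
(-6, 0, 12) [0.4668 0.2068 0.0432]
(183, 0, 36.5) [0.6404 0.144  0.0905]
(219.5, 0, 36.5) [0.6745 0.1317 0.095 ]
[array([213., 227.]), array([254., 241.])]
yellow [0.31  0.168] [ 0.294 -0.199] low [ 0.582 -0.004]
```

```bash
cat >>h.py <<'E'
P=[.4738,.2043,-19.9]
A,O=bed(P); TR=A@np.diag([1,-1,-1.])
def rep(*tg):
    s=readout.observe(); p,M=s["position"],s["tool_rot"]
    print("t",round(s["time_s"],2),"bed",(A.T@(p-O)*1e3).round(1),"F bed",(A.T@s["ft_force"]).round(1),"w",round(s["grip_width"],4),"q",s["q"].round(0))
    print("rotvec",R.from_matrix(M.T@TR).as_rotvec(degrees=True).round(2))
    for b in tg:
        d=O+A@np.array(b)/1e3-p; print(b,"in tool now",(M.T@d*1e3).round(1),"in bed tool",(TR.T@d*1e3).round(1))
E
python3 -c "
from h import *
rep((-45,0,150),(-45,0,41))"
```

```text
t 0.1 bed [  -5.8 -782.5  218.1] F bed [-0.2 -0.5  0.1] w 0.0854 q [-84.  22.  74.  -0.  84. -12.]
rotvec [-2.44  6.74 38.63]
(-45, 0, 150) in tool now [ 465.2 -629.9   73.3] in bed tool [ -39.2 -782.5   68.1]
(-45, 0, 41) in tool now [ 475.5 -621.4  181.5] in bed tool [ -39.2 -782.5  177.1]
```

Call:
arm_command --rows "0.4 0 0 0 -0.41 1.12 6.44; 0.4 0 0 0 -0.41 1.12 6.44; 0.4 0 0 0 -0.41 1.12 6.44; 0.4 0 0 0 -0.41 1.12 6.44; 0.4 0 0 0 -0.41 1.12 6.44"

```text
time_s: 0.52
position: [0.177, -0.5206, 0.2479]
tool_rot: [[0.966, -0.238, 0.099], [-0.237, -0.971, -0.03], [0.103, 0.006, -0.995]]
ft_force: [0.1, -0.1, 0.4]
grip_width: 0.0515
```

Call:
arm_command --rows "0.4 0 0 0 -0.41 1.12 6.44; 0.4 0 -38 0 0 0 0; 0.4 0 -38 0 0 0 0; 0.4 0 -38 0 0 0 0; 0.4 0 -38 0 0 0 0"

```text
time_s: 0.93
position: [0.229, -0.376, 0.2476]
tool_rot: [[0.933, -0.341, 0.114], [-0.339, -0.94, -0.042], [0.122, 0.001, -0.993]]
ft_force: [0.4, -0.0, 0.7]
grip_width: 0.0514
```

Call:
arm_command --rows "0.4 0 -38 0 0 0 0; 0.4 0 -38 0 0 0 0; 0.4 0 -38 0 0 0 0; 0.4 0 -38 0 0 0 0; 0.4 0 -38 0 0 0 0"

```text
time_s: 1.35
position: [0.2935, -0.1973, 0.2476]
tool_rot: [[0.933, -0.341, 0.114], [-0.339, -0.94, -0.043], [0.122, 0.001, -0.993]]
ft_force: [0.9, -0.2, -0.2]
grip_width: 0.0514
```

Call:
arm_command --rows "0.4 0 -38 0 0 0 0; 0.4 0 -38 0 0 0 0; 0.4 0 -38 0 0 0 0; 0.4 0 -38 0 0 0 0; 0.4 0 -38 0 0 0 0"

```text
time_s: 1.77
position: [0.3582, -0.0185, 0.2475]
tool_rot: [[0.933, -0.341, 0.115], [-0.338, -0.94, -0.043], [0.123, 0.002, -0.992]]
ft_force: [0.7, -1.6, -0.2]
grip_width: 0.0513
```

```bash
python3 -c "
from h import *
rep((-45,0,150),(-45,0,41))"
```

```text
t 1.77 bed [  -6.3 -248.9  217.9] F bed [ 1.2 -1.2 -0.4] w 0.0513 q [-22.  -1. 104.   0.  70.  88.]
rotvec [ 0.1  -0.05 -0.01]
(-45, 0, 150) in tool now [ -38.8 -249.    67.5] in bed tool [ -38.7 -248.9   67.9]
(-45, 0, 41) in tool now [ -38.9 -249.2  176.5] in bed tool [ -38.7 -248.9  176.9]
```

Call:
arm_command --rows "0.4 -6.5 -38 0 0 0 0; 0.4 -6.5 -38 0 0 0 0; 0.4 -6.5 -38 0 0 0 0; 0.4 -6.5 -38 0 0 0 0; 0.4 -6.5 -38 0 0 0 0"

```text
time_s: 2.18
position: [0.3923, 0.1713, 0.243]
tool_rot: [[0.933, -0.34, 0.114], [-0.337, -0.94, -0.043], [0.122, 0.002, -0.993]]
ft_force: [0.9, -1.3, -0.2]
grip_width: 0.0514
```

Call:
arm_command --rows "0.4 -6.5 -38 0 0 0 0; 0.4 0 -14 0 0 0 0; 0.4 0 0 34 0 0 0; 0.4 0 0 34 0 0 0; 0.4 0 0 0 0 0 0"

```text
time_s: 2.6
position: [0.4098, 0.2167, 0.1698]
tool_rot: [[0.935, -0.34, 0.104], [-0.337, -0.94, -0.046], [0.114, 0.008, -0.993]]
ft_force: [-0.3, -0.3, 0.6]
grip_width: 0.0514
```

```bash
python3 - <<'E'
from h import *
import cv2
rep((-45,0,41))
a=eyes.get_image("top")[140:320,180:340,::-1];b=eyes.get_image("side")[200:380,190:400,::-1]
c=np.hstack([cv2.resize(a,(384,432)),cv2.resize(b,(416,356)) if 0 else cv2.resize(b,None,fx=2.4,fy=2.4)[:432,:416]])
cv2.imwrite("pics/d1.png",c)
E
```

```text
t 2.6 bed [-47.1 -10.1 144.7] F bed [-0.1 -0.4  0.7] w 0.0514 q [ 15.  16.  97.  -5.  61. 127.]
rotvec [0.43 0.46 0.06]
(-45, 0, 41) in tool now [  3.  -10.9 103.6] in bed tool [  2.1 -10.1 103.7]
```

View pics/d1.png

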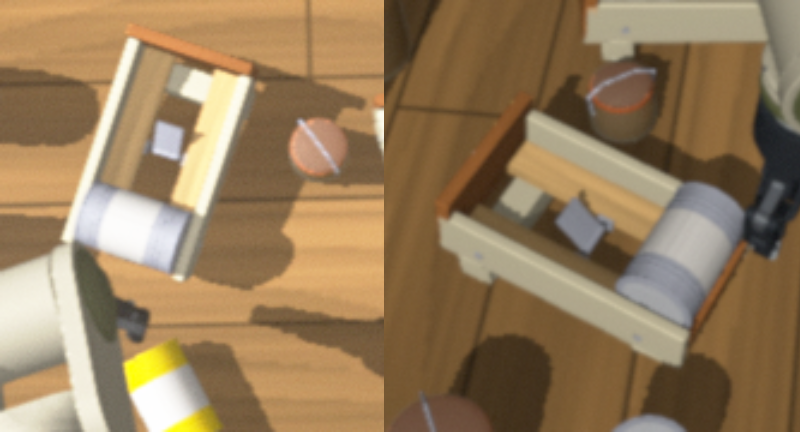

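The tin is undisturbed, the tongue is up, and the fingers sit in front of the lip and clear of the yellow tin. Next I'll centre the gripper and descend.

Call:
arm_command --rows "0.4 3 -11 4 0.43 0.46 0.06; 0.4 0 0 25 0 0 0; 0.4 0 0 25 0 0 0; 0.4 0 0 25 0 0 0; 0.4 0 0 15 0 0 0"

```text
time_s: 3.12
position: [0.4313, 0.2234, 0.0816]
tool_rot: [[0.932, -0.341, 0.126], [-0.339, -0.94, -0.038], [0.132, -0.007, -0.991]]
ft_force: [-0.1, -0.2, -0.3]
grip_width: 0.0515
```

Call:
arm_command --rows "0.4 0 0 0 0 0 0; 0.4 0 0 0 0 0 0"

```text
time_s: 3.28
position: [0.4313, 0.2234, 0.083]
tool_rot: [[0.932, -0.341, 0.126], [-0.339, -0.94, -0.038], [0.132, -0.007, -0.991]]
ft_force: [-0.3, -0.7, 0.4]
grip_width: 0.051
```

```bash
python3 - <<'E'
from h import *
import cv2
rep((-20,0,41))
a=eyes.get_image("top")[140:320,180:340,::-1];b=eyes.get_image("side")[240:380,240:380,::-1]
c=np.hstack([cv2.resize(a,(384,432)),cv2.resize(b,(416,432))])
cv2.imwrite("pics/d2.png",c)
E
```

```text
t 3.28 bed [-39.9   3.5  56.3] F bed [ 0.  -0.7  0.4] w 0.051 q [ 15.  25. 102.  -6.  47. 129.]
rotvec [-0.4  -0.56 -0.09]
(-20, 0, 41) in tool now [19.8  3.5 15.5] in bed tool [19.9  3.5 15.3]
```

View pics/d2.png

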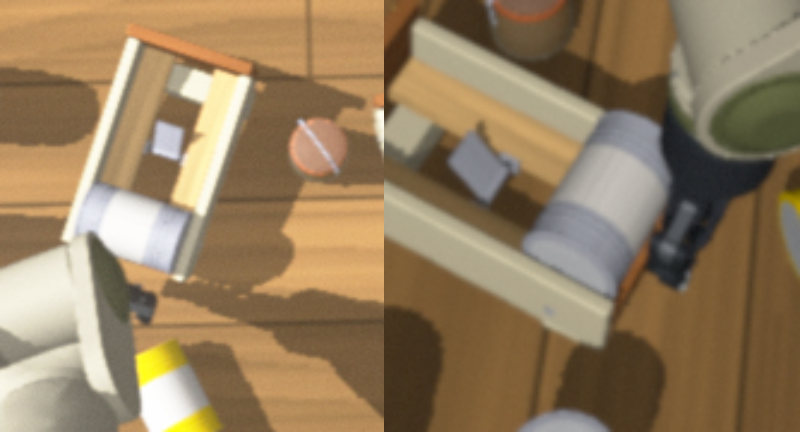

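Call:
arm_command --rows "0.4 0 3 8 -0.4 -0.5 0; 0.4 0 0 7 0 0 0; 0.4 4 0 0 0 0 0; 0.4 4 0 0 0 0 0; 0.4 4 0 0 0 0 0"

```text
time_s: 3.8
position: [0.4428, 0.2153, 0.0687]
tool_rot: [[0.933, -0.342, 0.114], [-0.339, -0.94, -0.042], [0.122, 0.001, -0.993]]
ft_force: [-1.2, 0.4, 1.0]
grip_width: 0.0514
```

Call:
arm_command --rows "0.4 4 0 0 0 0 0; 0.4 4 0 0 0 0 0; 0.4 4 0 0 0 0 0; 0.4 4 0 0 0 0 0; 0.4 4 0 0 0 0 0"

```text
time_s: 4.22
position: [0.4611, 0.2085, 0.071]
tool_rot: [[0.933, -0.341, 0.114], [-0.339, -0.94, -0.042], [0.121, 0.001, -0.993]]
ft_force: [-2.4, -0.7, 0.3]
grip_width: 0.051
```

```bash
python3 - <<'E'
from h import *
import cv2
rep((135.5,0,41))
a=eyes.get_image("top")[140:320,180:340,::-1];b=eyes.get_image("side")[240:380,210:350,::-1]
c=np.hstack([cv2.resize(a,(384,432)),cv2.resize(b,(416,432))])
cv2.imwrite("pics/d3.png",c)
E
```

```text
t 4.22 bed [-8.5 -0.3 40.4] F bed [-2.  -1.4  0.6] w 0.051 q [ 13.  28.  99.  -5.  47. 126.]
rotvec [ 0.07  0.03 -0.06]
(135.5, 0, 41) in tool now [144.   -0.5  -0.7] in bed tool [144.   -0.3  -0.6]
```

View pics/d3.png

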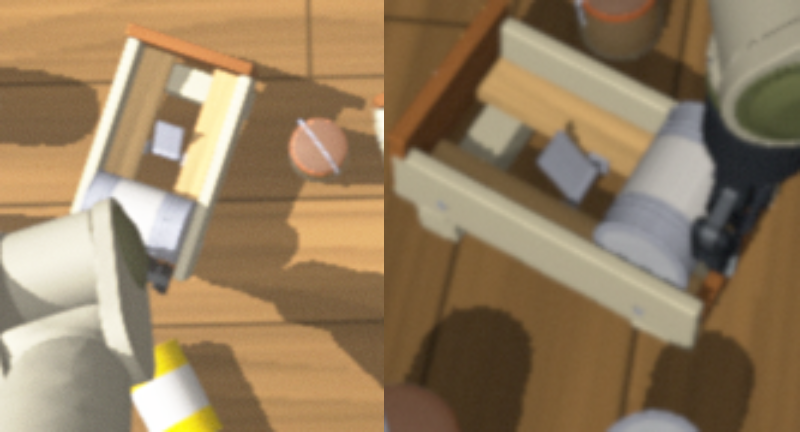

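The tin is off the lip and rolling at about 2 N. I'll keep pushing.

Call:
arm_command --rows "0.4 5 0 0 0 0 0; 0.4 5 0 0 0 0 0; 0.4 5 0 0 0 0 0; 0.4 5 0 0 0 0 0; 0.4 5 0 0 0 0 0"

```text
time_s: 4.73
position: [0.4848, 0.2, 0.0741]
tool_rot: [[0.933, -0.342, 0.114], [-0.339, -0.94, -0.042], [0.122, 0.001, -0.993]]
ft_force: [-2.1, 1.4, 1.0]
grip_width: 0.0513
```

Call:
arm_command --rows "0.4 5 0 0 0 0 0; 0.4 5 0 0 0 0 0; 0.4 5 0 0 0 0 0; 0.4 5 0 0 0 0 0; 0.4 5 0 0 0 0 0"

```text
time_s: 5.15
position: [0.508, 0.1915, 0.0771]
tool_rot: [[0.933, -0.342, 0.114], [-0.339, -0.94, -0.042], [0.121, 0.001, -0.993]]
ft_force: [-2.1, 0.9, 0.4]
grip_width: 0.0514
```

Call:
arm_command --rows "0.4 5 0 0 0 0 0; 0.4 5 0 0 0 0 0; 0.4 5 0 0 0 0 0; 0.4 5 0 0 0 0 0; 0.4 5 0 0 0 0 0"

```text
time_s: 5.57
position: [0.5311, 0.1831, 0.0801]
tool_rot: [[0.933, -0.342, 0.113], [-0.339, -0.94, -0.042], [0.121, 0.001, -0.993]]
ft_force: [-3.0, 0.4, 1.1]
grip_width: 0.051
```

Call:
arm_command --rows "0.4 5 0 0 0 0 0; 0.4 5 0 0 0 0 0; 0.4 5 0 0 0 0 0; 0.4 5 0 0 0 0 0; 0.4 5 0 0 0 0 0"

```text
time_s: 5.98
position: [0.5548, 0.1746, 0.0832]
tool_rot: [[0.933, -0.342, 0.114], [-0.339, -0.94, -0.042], [0.122, 0.001, -0.993]]
ft_force: [-2.4, 1.5, 1.0]
grip_width: 0.051
```

```bash
python3 -c "
from h import *
rep((135.5,0,41))"
```

```text
t 5.98 bed [91.8 -0.4 40.3] F bed [-2.6  0.6  1.3] w 0.051 q [  7.  33.  86.  -4.  55. 119.]
rotvec [ 0.06  0.01 -0.06]
(135.5, 0, 41) in tool now [43.7 -0.5 -0.7] in bed tool [43.7 -0.4 -0.7]
```

Call:
arm_command --rows "0.4 5 0 0 0 0 0; 0.4 5 0 0 0 0 0; 0.4 5 0 0 0 0 0; 0.4 5 0 0 0 0 0; 0.4 5 0 0 0 0 0"

```text
time_s: 6.4
position: [0.5781, 0.1661, 0.0862]
tool_rot: [[0.933, -0.342, 0.114], [-0.339, -0.94, -0.042], [0.122, 0.001, -0.993]]
ft_force: [-1.7, 0.2, 0.8]
grip_width: 0.0515
```

Call:
arm_command --rows "0.4 3 0 0 0 0 0; 0.4 3 0 0 0 0 0; 0.4 3 0 0 0 0 0; 0.4 2 0 0 0 0 0; 0.4 2 0 0 0 0 0"

```text
time_s: 6.82
position: [0.5899, 0.1618, 0.0877]
tool_rot: [[0.933, -0.342, 0.114], [-0.339, -0.94, -0.042], [0.122, 0.001, -0.993]]
ft_force: [-0.2, 1.5, 1.1]
grip_width: 0.0513
```

```bash
python3 - <<'E'
from h import *
import cv2
rep((135.5,0,41))
a=eyes.get_image("top")[140:320,180:340,::-1];b=eyes.get_image("side")[230:370,200:340,::-1]
c=np.hstack([cv2.resize(a,(384,432)),cv2.resize(b,(416,432))])
cv2.imwrite("pics/d4.png",c)
E
```

```text
t 6.82 bed [129.5  -0.4  40.2] F bed [-0.6  1.3  1.2] w 0.0513 q [  5.  35.  81.  -4.  58. 117.]
rotvec [ 0.06  0.01 -0.06]
(135.5, 0, 41) in tool now [ 6.  -0.4 -0.8] in bed tool [ 6.  -0.4 -0.8]
```

View pics/d4.png

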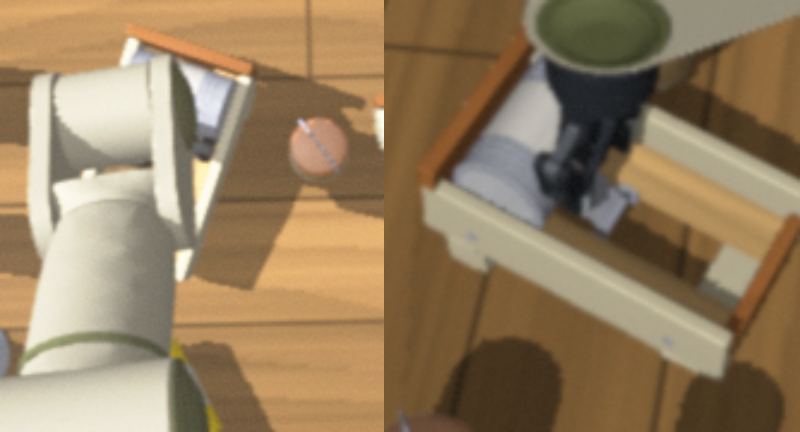

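The tin is near the stop. I'll creep on until it touches.

Call:
arm_command --rows "0.4 2 0 0 0 0 0; 0.4 1.5 0 0 0 0 0; 0.4 1 0 0 0 0 0; 0.4 1 0 0 0 0 0; 0.4 0 0 0 0 0 0"

```text
time_s: 7.33
position: [0.5949, 0.16, 0.0884]
tool_rot: [[0.933, -0.342, 0.114], [-0.339, -0.94, -0.042], [0.122, 0.001, -0.993]]
ft_force: [-2.3, 1.0, 1.4]
grip_width: 0.0512
```

Call:
arm_command --rows "0.4 1 0 0 0 0 0; 0.4 1 0 0 0 0 0; 0.4 0 0 0 0 0 0"

```text
time_s: 7.58
position: [0.5952, 0.1599, 0.0883]
tool_rot: [[0.933, -0.342, 0.11], [-0.339, -0.94, -0.042], [0.118, 0.001, -0.993]]
ft_force: [-8.5, 4.7, 3.5]
grip_width: 0.0514
```

The force rose to about 10 N and motion stopped, so the tin is at the stop. I'll back off gently, then lift clear.

Call:
arm_command --rows "0.4 -2 0 0 0 0 0; 0.4 -3 0 0 0 0 0; 0.4 -4 0 0 0 0 0; 0.4 -5 0 0 0 0 0; 0.4 -6 0 0 0 0 0"

```text
time_s: 8.0
position: [0.5778, 0.1662, 0.0862]
tool_rot: [[0.933, -0.342, 0.114], [-0.339, -0.94, -0.042], [0.122, 0.001, -0.993]]
ft_force: [0.3, 0.2, 0.7]
grip_width: 0.0513
```

Call:
arm_command --rows "0.4 -15 0 0 0 0 0; 0.4 -25 0 0 0 0 0; 0.4 0 0 -10 0 0 0; 0.4 0 0 -25 0 0 0; 0.4 0 0 -30 0 0 0"

```text
time_s: 8.42
position: [0.5322, 0.1825, 0.1456]
tool_rot: [[0.933, -0.341, 0.111], [-0.338, -0.94, -0.043], [0.119, 0.003, -0.993]]
ft_force: [0.3, 0.2, 0.6]
grip_width: 0.0513
```

Call:
arm_command --rows "0.4 -25 0 -30 0 0 0; 0.4 -35 0 -30 0 0 0; 0.4 -35 0 -30 0 0 0; 0.4 -35 0 -20 0 0 0; 0.4 0 0 0 0 0 0"

```text
time_s: 8.83
position: [0.4023, 0.2304, 0.2379]
tool_rot: [[0.934, -0.338, 0.118], [-0.336, -0.941, -0.04], [0.125, -0.002, -0.992]]
ft_force: [1.2, -0.2, 0.3]
grip_width: 0.0511
```

```bash
python3 - <<'E'
from h import *
import cv2
rep()
a=eyes.get_image("top");b=eyes.get_image("side")
cv2.imwrite("pics/e_top.png",a[:,:,::-1]);cv2.imwrite("pics/e_side.png",b[:,:,::-1])
c=np.hstack([cv2.resize(a[140:320,180:340,::-1],(384,432)),cv2.resize(b[230:370,200:340,::-1],(416,432))])
cv2.imwrite("pics/d5.png",c)
E
```

```text
t 8.83 bed [-5.040e+01  2.000e-01  2.137e+02] F bed [1.2 0.2 0.1] w 0.0511 q [ 17.  12.  91.  -4.  71. 128.]
rotvec [-0.16 -0.17  0.1 ]
```

View pics/d5.png

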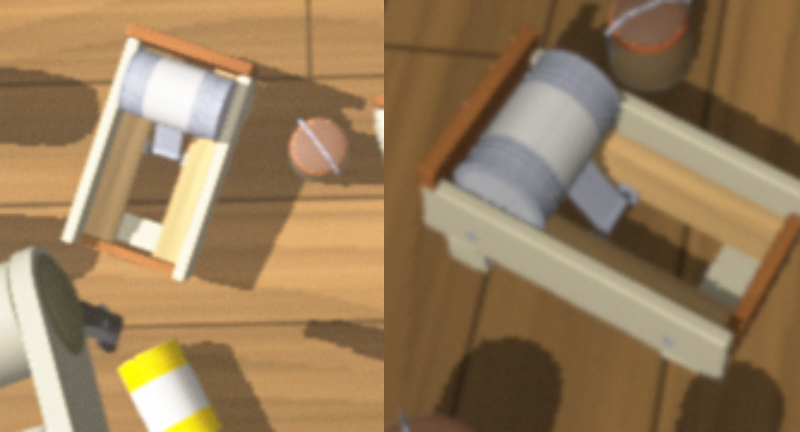

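View pics/e_side.png

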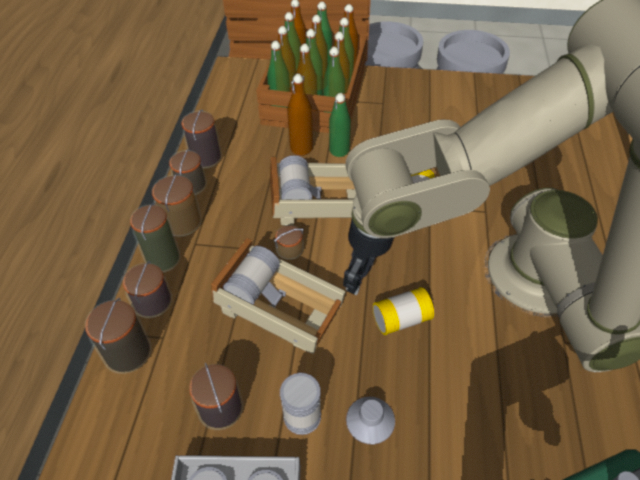

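The tin sits at the back of its lane with the tongue raised behind it, and the bystanders stand where they were. The gripper is clear of everything, so I'm handing in.

```bash
python3 -c "
from rig import env
print(env.close_job())"
```

```text
the job is handed in; nothing more can be done
None
```

The tin is stored at the back of its lane and the job is handed in. With two fingertips straddling the tongue, I pushed it steadily up the slope at about 2–3 N, over the tongue. It met the back stop with a brief contact force of about 10 N, and then I backed off and lifted clear.

The last pictures, taken about a second after letting go, show it leaning at the back stop with the tongue up behind it. The stored tin, the yellow look-alike in front of the lane and the bystanders in view look unmoved. The second yellow tin and part of the other lane were mostly hidden by the arm, but the path kept well clear of both. The arm was touching nothing, the run took about 8.9 s of the 32 s allowed, and none of the checks failed or disagreed.

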